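# Raise the dust booth's sash to its stop and bolt it

## Robot

A 6-joint arm with a two-finger parallel gripper is mounted at the origin on the work surface. World frame = base frame: x ahead of the robot, y to its left, z up, the work surface at z = 0. Lengths are in m, angles in degrees, forces in N, time in s.
With the tool pointing down it reaches from about 0.325 to 0.85 m from the base axis. Payload 15.5 kg.
Tool frame: the origin (TCP) lies at the very end of the fingers, on their centre line; the grasp point (between the pads) lies arm.grip_depth behind it (arm.grip_depth is the distance from the TCP to the grasp point, in m); z points along the fingers, y is the direction in which the jaws open and shut (so a half turn about z gives the same grasp; the last joint's range is limited). The gripper opens to 91 mm and grips with 3 to 60 N. Pads are 32 mm wide; open, the fingers measure 118 mm over their backs; the gripper's body (76 mm by 178 mm) begins 60 mm behind the grasp point.
Start: joints at [66.95, 28.281, 77.091, -0, 74.628, -5.472], TCP at [0.189, 0.596, 0.214] pointing down, gripper open.
Joint ranges: [-166.48, 166.48], [-47.26, 123.95], [12.59, 153.08], [-70.14, 250.14], [6.76, 159.57], [-176.63, 176.63]. Speed limits (degrees/s): [108.29, 108.29, 147.25, 172.46, 172.46, 172.46].

## Interface

Orientations are given as a 3x3 rotation matrix whose columns are the frame's x, y, z axes.
In Python, from rig import arm gives the robot as it stands. Calls block until the motion is done:
- arm.move_to(position, orientation): joint-space move of the TCP to a pose.
- arm.move_l(position, orientation=None, feed=0.15): straight line of the TCP; orientation=None keeps the orientation; feed is the mean speed in m/s.
- arm.move_joints(angles): joint-space move.
- arm.grip(opening): finger opening in m; the grip force is fixed at half the most; returns when the fingers have stopped.
- arm.sleep(seconds).
- arm.solve_ik(position, orientation): joint angles nearest the present ones, or None.
- arm.snapshot(name): name is "side" or "top" or "wrist"; returns the picture (384x512x3 uint8, red, green, blue); there is no depth.
- arm.get_calibration(name): a dict with "intrinsics" (3x3 intrinsics, pixels), "k1" (the pictures are not rectified: a ray, as slopes to the right and down, at radius r is drawn at 1 + k1 r^2 times it, then the intrinsics apply), "cam_to_world" (4x4, takes a point from camera to world coordinates). Camera axes: x right, y down, z forward; pixel columns grow to the right and rows downward; lengths in m; the calibration is good to about 2 mm. A picture is of the moment at which its call begins: read the wrist's pose just before it. get_calibration takes no time and is no camera call; for the wrist camera it gives the pose at the moment of the call.
A pose or a line that the arm cannot do raises arm.Unreachable and nothing moves.
- arm.sign_off(): hands the job in, once; it reports no verdict.
Readings, each from a call of its own:
- arm.current_t(): time.
- arm.current_joint_positions(): joint angles.
- arm.current_dq(): joint speeds.
- arm.current_tau(): joint torques, N m.
- arm.current_ee_pos(): TCP position.
- arm.current_tool_rot(): TCP orientation.
- arm.current_force(): force on the tool from outside, world axes, zero at the start.
- arm.current_torque(): the same for the moment, N m.
- arm.current_width(): finger opening in m.
Only numpy, scipy, OpenCV 4.12 (cv2) and the standard library are available. Lean on these libraries where they do the work, as an engineer would, in place of code of your own. Each camera call takes 0.05 s, during which the arm holds its last target.

## Task

Open the dust booth: push its sash up from under the lower edge, past the height mark on the bracket at the right-hand post, until you feel it bear lightly on the rubber stop there; lean on the stop with about 8 N for a moment, never more than 15 N. Let go, then slide the safety bolt fully in under the raised sash so that it cannot drop, and leave the mould in the booth and the spray can in front of it where they stand.

Things in the scene. Friction and masses are not known exactly. Their poses are not given: they have to be found in the camera images.
- booth: Open dust booth of aluminium profile and clear sheet, 410 mm wide, 210 deep, 460 tall, fixed. Origin on the table top, in the sash's plane, at mid width; x points into the booth away from the robot, y to the robot's left, z up. Front posts (30 mm square, y = +-190 mm) begin 12 mm behind the sash's plane. The work plate inside is 10 mm high and begins at x = 40 mm.
- sash: Clear sash with aluminium frame, 434 mm wide, 200 tall, in front of the posts; moves only up and down. Origin on its lower edge at mid width, axes as the booth's. Bottom rail 16 mm thick (x = -8 to 8), 30 tall, underside half-round; no handle. Edge starts 60 to 100 mm over the table. It stays where left; takes 3 to 9 N to push up (hidden) plus 20 N per m/s. Never push it with over 25 N.
- sash_right (a point): Right end (-y) of the top of the sash's bottom rail, 210 mm from the sash's middle and 30 mm above its lower edge, where it meets the rubber stop. The rail itself ends 7 mm farther right, its round underside 15 mm farther.
- stop: Dark steel plate bracket, 120 mm wide, 70 tall, beside the right front post, at a different height each time. Origin at the height mark (a white line along the plate, front and back, 7 mm above the plate's lower edge), 210 mm to the right (-y) of the booth's middle, in the sash's plane; axes as the booth's. The sash's lower edge must end above this mark. The bolt shows below the plate.
- stop_arm (a point): Underside of the bracket's arm, 58.5 mm above the mark, over the rail's right end. It carries a screw with a 20 mm rubber pad facing down. Its setting is hidden: on meeting it the sash's edge is 2 to 14 mm above the mark. The pad yields about 1 mm per 4 N, so feel for the push rising above what the sliding sash takes; stop at 4 to 12 N more and keep it 0.3 s.
- bolt (a joint): How far the safety bolt is pushed in, m: 0 withdrawn (start), 0.045 end of travel; in when over 0.040. Slides along the bracket's +y, takes about 3 N, stays where left. A steel rod 14 mm thick, 83 long, axis 12 mm below the mark in the sash's plane; withdrawn, its tip is 7 mm clear of the sash's end, fully in it reaches 38 mm under it. A sash below the mark may block it.
- bolt_knob (a point): Centre of the black ball, 20 mm across, ending the bolt's 14 mm thick stud, which sticks out level from the bolt's outer end towards the robot (-x of the bracket); the ball's centre is 46 mm out from the bolt's axis. Push ball or stud sideways to +y from its right side. It travels with the bolt.
- mould: Plywood mould with a black cured part on it, 78 x 170 x 69 mm, loose on the booth's work plate behind the sash. Origin under its middle. Must not move 20 mm.
- spray_can: White and grey spray can, 54 mm across, 130 mm tall, standing loose on the table in front of the booth's right side, under the bracket. Origin under its middle. Must not move 20 mm.

How it is judged:
By the outcome, as a careful person would: the job done as asked, in the order asked, and still so for the second after the job is handed in, with the robot touching nothing.
It also fails if it takes over 72 s, if anything falls off the work surface, if the arm or the gripper's body presses on something with over 40 N, if the wrist force passes 120 N, or if a joint passes its speed limit or range.

## Working session

There is one attempt and no reset: what is moved stays moved. The work goes in short steps, each a Python script; the robot and the scene stay as the last script left them, time stands still between calls to the robot, and variables do not carry over. Pictures are saved under pics/ and viewed, and the job is handed in when it is done.

```bash
ls; mkdir -p pics
python3 - <<'E'
from rig import arm
import cv2,numpy as np
for n in ["side","top","wrist"]:
    c=arm.get_calibration(n); print(n,np.round(c["intrinsics"],1).tolist(),c["k1"],np.round(c["cam_to_world"],4).tolist())
    im=arm.snapshot(n); cv2.imwrite(f"pics/{n}0.png",im[:,:,::-1])
print(arm.current_t(),arm.grip_depth,arm.current_force(),arm.current_tool_rot())
E
```

```text
pics
side [[413.7, 0.0, 254.1], [0.0, 413.7, 190.6], [0.0, 0.0, 1.0]] -0.15054924039343665 [[-0.2777, -0.7172, 0.6391, 0.0564], [-0.9607, 0.208, -0.1841, 0.1277], [-0.0009, -0.6651, -0.7467, 0.8405], [0.0, 0.0, 0.0, 1.0]]
top [[450.7, 0.0, 258.2], [0.0, 450.7, 185.6], [0.0, 0.0, 1.0]] -0.14126969267363498 [[-0.0004, -0.9976, 0.0695, 0.5573], [-0.9995, 0.0026, 0.031, -0.0319], [-0.0311, -0.0695, -0.9971, 1.2326], [0.0, 0.0, 0.0, 1.0]]
wrist [[331.4, 0.0, 253.8], [0.0, 331.4, 192.1], [0.0, 0.0, 1.0]] -0.029557513113680836 [[0.3024, 0.9256, 0.2278, 0.1247], [0.9532, -0.2935, -0.073, 0.617], [-0.0008, 0.2392, -0.971, 0.3845], [0.0, 0.0, 0.0, 1.0]]
0.15 0.0188 [-0.11182586 -0.1097809  -0.56299807] [[-9.53303753e-01  3.02012981e-01 -3.37101734e-04]
 [ 3.02013161e-01  9.53303392e-01 -8.32383117e-04]
 [ 6.99697201e-05 -8.95323109e-04 -9.99999597e-01]]
```

View pics/side0.png

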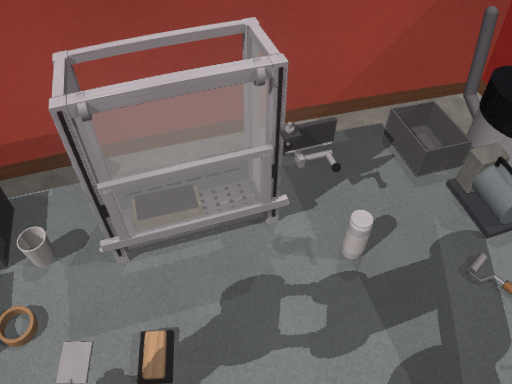

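View pics/top0.png

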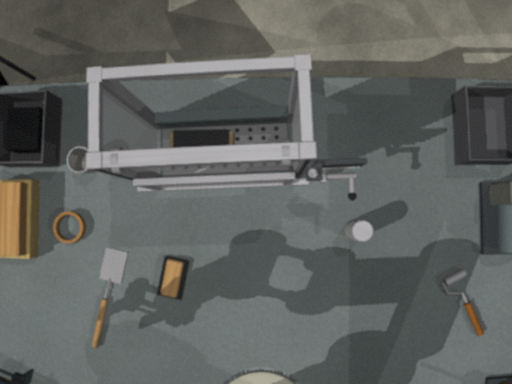

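View pics/wrist0.png

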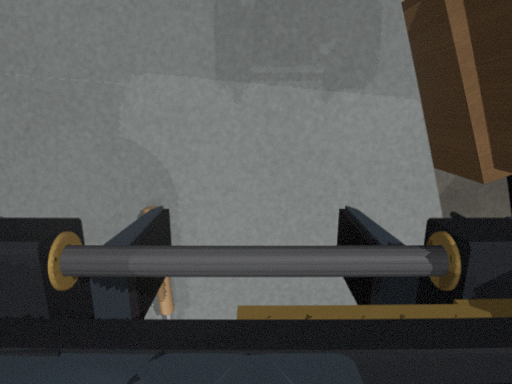

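The side view shows the booth, with the bracket and bolt knob at about (337,167) and the can at (357,235). In the top view the knob is at about (352,196). I'll enlarge these areas.

Run:
```python
import cv2
s=cv2.imread("pics/side0.png"); t=cv2.imread("pics/top0.png")
def crop(im,x,y,w,h,f,n):
    cv2.imwrite("pics/"+n,cv2.resize(im[y:y+h,x:x+w],None,fx=f,fy=f,interpolation=cv2.INTER_CUBIC))
crop(s,250,90,130,100,6,"sA.png"); crop(s,50,10,260,260*3//4,3,"sB.png"); crop(s,60,180,250,90,3,"sC.png"); crop(t,280,130,120,90,6,"tA.png"); crop(t,70,40,260,160,3,"tB.png")
```

```text
(no output)
```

View pics/sA.png

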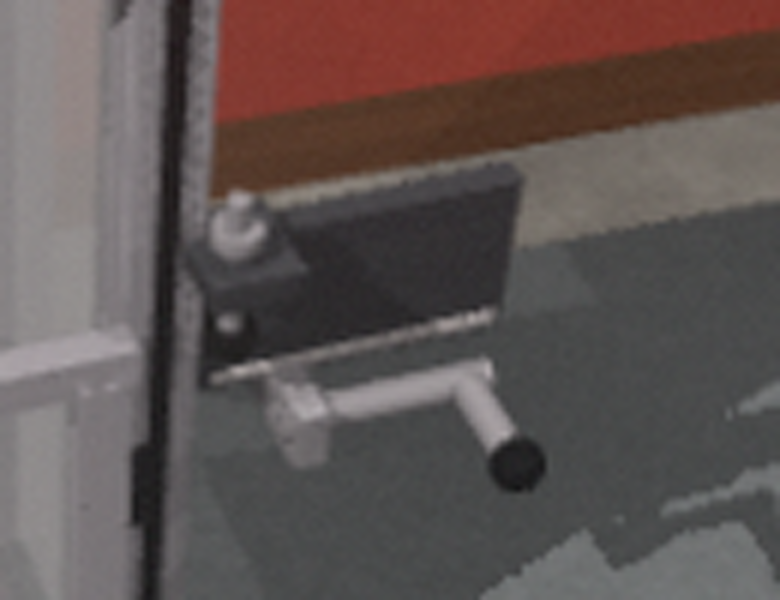

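View pics/sB.png

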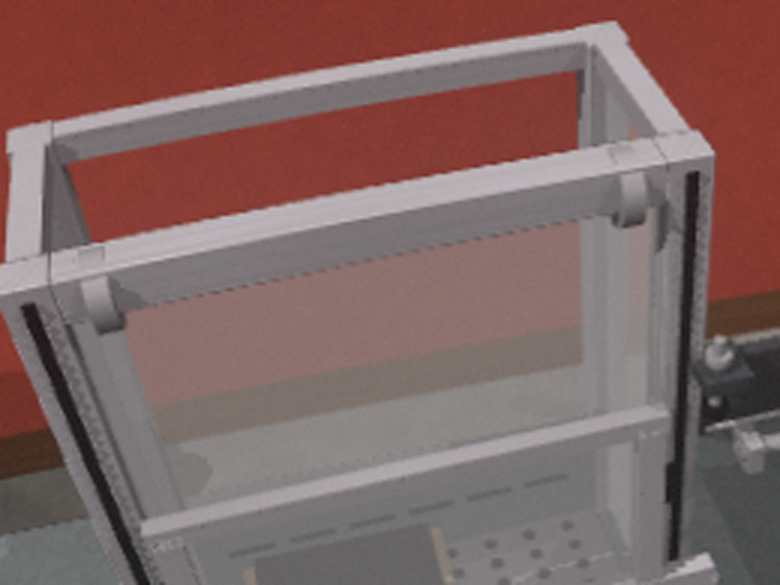

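View pics/sC.png

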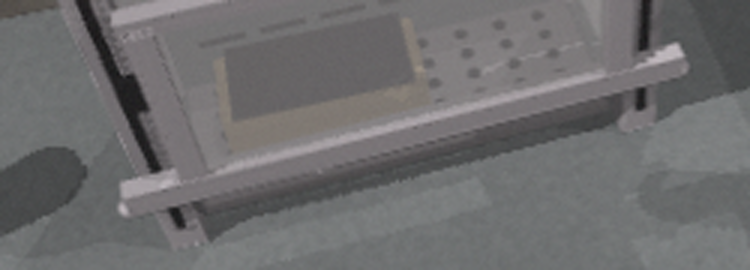

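View pics/tA.png

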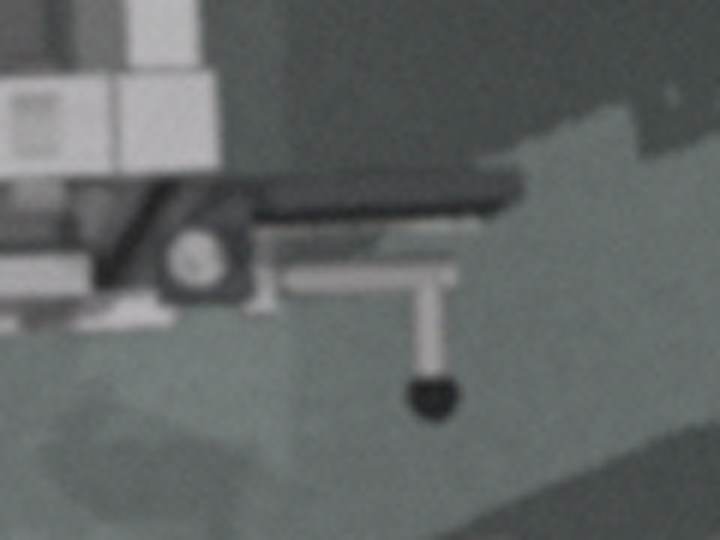

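View pics/tB.png

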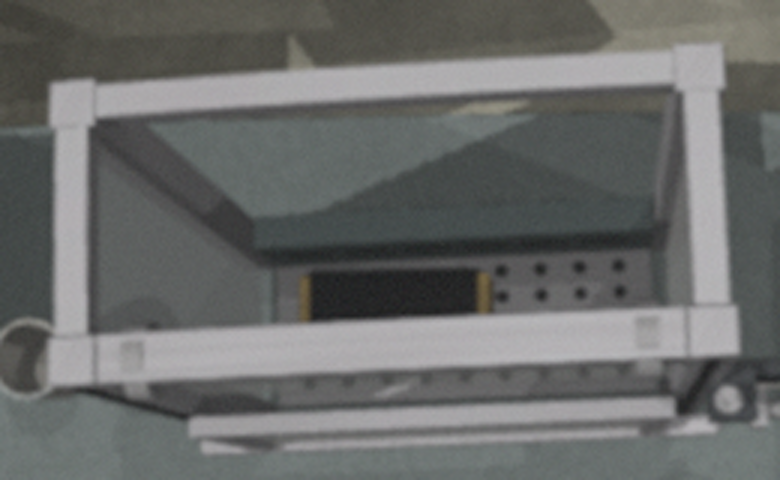

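```bash
cat > h.py <<'E'
import numpy as np, cv2
from scipy.optimize import least_squares
import pickle,os
def cal():
    from rig import arm
    return {n:arm.get_calibration(n) for n in("side","top")}
def proj(c,P):
    P=np.atleast_2d(P); T=np.linalg.inv(c["cam_to_world"]); q=P@T[:3,:3].T+T[:3,3]
    s=q[:,:2]/q[:,2:]; s=s*(1+c["k1"]*(s**2).sum(1,keepdims=True)); K=c["intrinsics"]
    return s@K[:2,:2].T+K[:2,2]
def pt(off,f,c): return (np.array(c)+.5)/f-.5+np.array(off)
def bw(p,P): # booth -> world
    c,s=np.cos(p[2]),np.sin(p[2]); P=np.atleast_2d(P)
    return np.c_[p[0]+c*P[:,0]-s*P[:,1],p[1]+s*P[:,0]+c*P[:,1],P[:,2]]
E
python3 - <<'E'
from h import *
C=cal()
B=np.array([[12,205],[12,-205],[222,205],[222,-205]])/1000.
B=np.c_[B,np.full(4,.46)]
to=[pt((70,40),3,q) for q in [(49,385),(739,355),(50,83),(723,44)]]
so=[pt((50,10),3,q) for q in [(714,157),(8,130),(625,25)]]
def res(p,use):
    r=[]
    b=B.copy(); b[2:,0]=p[3]
    W=bw(p,b)
    if 't' in use: r.append((proj(C["top"],W)-to).ravel())
    if 's' in use: r.append((proj(C["side"],W[[1,2,3]])-so).ravel())
    return np.concatenate(r)
for u in("t","s","ts"):
    f=least_squares(res,[.8,.1,0,.21],args=(u,)); print(u,f.x,np.round(f.fun,1))
p=f.x[:3]; np.save("p.npy",p)
# ball triangulate
ks=pt((250,90),6,(517,463)); kt=pt((280,130),6,(433,397))
g=least_squares(lambda X:np.r_[proj(C["side"],X)[0]-ks,proj(C["top"],X)[0]-kt],[.7,-.2,.2]); print("ball",g.x,g.fun)
inv=lambda X:((X-np.r_[p[:2],0])@np.array([[np.cos(p[2]),-np.sin(p[2]),0],[np.sin(p[2]),np.cos(p[2]),0],[0,0,1]]))
print("ball in booth",inv(g.x))
# mark line at booth x: try plane x=0..12, side; solve y,z
for q in[(212,378),(495,313)]:
  q=pt((250,90),6,q)
  for x in(-.005,0,.01,.02):
    m=least_squares(lambda v:(proj(C["side"],bw(p,[[x,v[0],v[1]]]))[0]-q),[-.25,.25]); print("mark",x,m.x)
# sash rail top front edge corners  (x=-8,y=+-217,z=e+.03)
for q,y in [((682,45),-.217),((122,185),.217)]:
  q=pt((60,180),3,q)
  for x in (-.008,.008):
    m=least_squares(lambda v:(proj(C["side"],bw(p,[[x,v[1],v[0]+.03]]))[0]-q),[.08,y]); print("edge",x,m.x)
for q in [(687,68),(124,212)]:
  q=pt((60,180),3,q)
  m=least_squares(lambda v:(proj(C["side"],bw(p,[[0,v[1],v[0]]]))[0]-q),[.08,0]); print("edge bottom",m.x)
# can
for n,off,q in (("top",(0,0),(361,231)),("side",(0,0),(361,217))):
  m=least_squares(lambda v:(proj(C[n],[v[0],v[1],.13])[0]-np.array(q)),[.6,-.2]); print("can",m.x,inv(np.r_[m.x,0]))
E
```

```text
t [0.63903173 0.09570412 0.03713987 0.19799508] [-0.8  0.   0.6 -0.  -0.3  0.1  0.4 -0.1]
s [0.63979536 0.09884929 0.01150955 0.19092194] [ 0.1 -0.1  0.3 -0.1 -0.5  0.5]
ts [0.63882243 0.09583853 0.03226902 0.19703093] [-0.8 -0.4  0.6  0.7  0.1  0.1  0.9  1.1  1.  -1.3 -0.2 -0.2 -2.3 -1.3]
ball [ 0.60431895 -0.211124    0.22015309] [-9.42811313e-02 -4.23383325e-05  9.15129600e-02  3.88639398e-02]
ball in booth [-0.04438918 -0.30568952  0.22015309]
mark -0.005 [-0.20277755  0.25556609]
mark 0 [-0.20497683  0.25048932]
mark 0.01 [-0.20937538  0.24033578]
mark 0.02 [-0.21377393  0.23018224]
mark -0.005 [-0.31045303  0.25648561]
mark 0 [-0.31358687  0.25141682]
mark 0.01 [-0.31985455  0.24127924]
mark 0.02 [-0.32612223  0.23114166]
edge -0.008 [ 0.09247436 -0.21449471]
edge 0.008 [ 0.07242778 -0.22189638]
edge -0.008 [0.09103817 0.21237498]
edge 0.008 [0.07095149 0.21689136]
edge bottom [ 0.08233141 -0.22437374]
edge bottom [0.07908471 0.22229311]
can [ 0.52237347 -0.24864041] [-0.1275024  -0.34054255  0.        ]
can [ 0.52440463 -0.25166883] [-0.12557001 -0.34363493  0.        ]
```

```bash
cat >> h.py <<'E'
def hor(yaw,up=1,pitch=0):
    z=np.array([np.cos(yaw)*np.cos(pitch),np.sin(yaw)*np.cos(pitch),np.sin(pitch)]); y=-up*np.array([-np.sin(yaw),np.cos(yaw),0]); return np.c_[np.cross(y,z),y,z]
E
python3 - <<'E'
from h import *
from rig import arm
p=np.load("p.npy")
C=cal()
for up in(1,-1):
  for nm,b in [("pre",[-.09,-.03,.058]),("under",[.014,-.03,.055]),("top",[.014,-.03,.24]),("back",[-.09,-.03,.22]),("bpre",[-.09,-.36,.22]),("b1",[-.036,-.345,.22]),("b2",[-.036,-.27,.22])]:
    w=bw(p,b)[0]; q=arm.solve_ik(w,hor(p[2],up)); print(up,nm,np.round(w,3),None if q is None else np.round(q,1))
for q in [(172,277),(186,258),(160,298),(113,265)]:
  m=least_squares(lambda v:(proj(C["top"],[v[0],v[1],.02])[0]-np.array(q)),[.6,-.2]); print(q,m.x)
E
```

```text
1 pre [0.55  0.063 0.058] [ -2.3 100.5 139.5 171.7 149.7 -97.2]
1 under [0.654 0.066 0.055] [ -0.9  82.8 126.7 176.9 119.4 -91.5]
1 top [0.654 0.066 0.24 ] [ -0.9  55.7 135.9 177.2 101.6 -90.6]
1 back [0.55  0.063 0.22 ] None
1 bpre [ 0.56  -0.267  0.22 ] [-63.1  55.7 129.3 115.   92.1 -94.5]
1 b1 [ 0.614 -0.25   0.22 ] [-54.3  54.5 125.9 123.9  90.2 -90.3]
1 b2 [ 0.612 -0.175  0.22 ] [-46.5  58.  133.6 131.1  97.6 -98.7]
-1 pre [0.55  0.063 0.058] [ -2.3 100.5 139.5 171.7 149.7  82.8]
-1 under [0.654 0.066 0.055] [ -0.9  82.8 126.7 176.9 119.4  88.5]
-1 top [0.654 0.066 0.24 ] [ -0.9  55.7 135.9 177.2 101.6  89.4]
-1 back [0.55  0.063 0.22 ] None
-1 bpre [ 0.56  -0.267  0.22 ] [-63.1  55.7 129.3 115.   92.1  85.5]
-1 b1 [ 0.614 -0.25   0.22 ] [-54.3  54.5 125.9 123.9  90.2  89.7]
-1 b2 [ 0.612 -0.175  0.22 ] [-46.5  58.  133.6 131.1  97.6  81.3]
(172, 277) [0.39437234 0.23932721]
(186, 258) [0.44619745 0.20102438]
(160, 298) [0.33675419 0.27247838]
(113, 265) [0.42416899 0.4049113 ]
```

Run:
```python
from h import *
from rig import arm
D=np.diag([-1.,1,-1]); 
data=[]
for x in(.4,.5,.6,.7):
  for z in(.05,.2,.3):
    q=arm.solve_ik([x,0,z],D)
    if q is not None and abs(q[3])<5: data.append((x,z,*np.radians(q)))
d=np.array(data)
def f(v):
  r0,z0,a,b,e,L=v; t=d[:,3]; u=d[:,3]+d[:,4]
  return np.r_[r0+a*np.sin(t)+b*np.sin(u)+e*np.cos(u)-d[:,0], z0+a*np.cos(t)+b*np.cos(u)-e*np.sin(u)-L-d[:,1]]
s=least_squares(f,[0.05,.4,.4,.4,0,.2]); print(s.x,abs(s.fun).max())
r0,z0,a,b,e,L=s.x
for j2,j3 in((100.5,139.5),(82.8,126.7),(55.7,135.9),(54.5,125.9)):
  t,u=np.radians([j2,j2+j3]); print("elbow",r0+a*np.sin(t),z0+a*np.cos(t),"wrist",r0+a*np.sin(t)+b*np.sin(u)+e*np.cos(u),z0+a*np.cos(t)+b*np.cos(u)-e*np.sin(u))
p=np.load("p.npy")
for y in(-.03,.02):
 for yaw in(-.3,-.1,.0,.1,.3):
  o=[]
  for b in([-.05,y,.055],[.014,y,.055],[.014,y,.15],[.014,y,.24],[-.05,y,.22]):
    q=arm.solve_ik(bw(p,b)[0],hor(p[2]+yaw)); o.append(None if q is None else np.round(q).astype(int).tolist())
  print(y,yaw,o)
for yaw in(-.6,-.4,-.2):
  print(yaw,[np.round(arm.solve_ik(bw(p,b)[0],hor(p[2]+yaw))) for b in([-.036,-.345,.22],[-.036,-.27,.22])])
```

```text
[0.00462147 0.81349403 0.59374233 0.38381772 0.11639877 0.90839314] 0.0005560691002494539
elbow 0.5884215363092831 0.7052930860409449 wrist 0.19782625678780194 0.6141885218789868
elbow 0.5936819709355715 0.8879096791201656 wrist 0.3033727495220632 0.6111692412403954
elbow 0.49511100195454133 1.148083304363329 wrist 0.3039123764580138 0.7955101919400432
elbow 0.48799632047346564 1.158281961093664 wrist 0.36892085284611076 0.7752862078470634
-0.03 -0.3 [[21, 84, 128, 221, 116, -70], [17, 78, 121, 214, 106, -79], [17, 66, 127, 213, 100, -83], [17, 52, 129, 213, 91, -89], [21, 61, 137, 217, 105, -79]]
-0.03 -0.1 [[7, 90, 133, 194, 133, -80], [6, 82, 126, 191, 117, -85], [6, 70, 132, 190, 111, -86], [6, 55, 134, 190, 99, -88], [7, 68, 145, 193, 122, -83]]
-0.03 0.0 [[-2, 92, 134, 175, 137, -94], [-1, 83, 127, 177, 119, -92], [-1, 71, 133, 177, 114, -91], [-1, 56, 136, 177, 102, -91], [-2, 71, 147, 176, 128, -93]]
-0.03 0.1 [[-10, 93, 135, 155, 135, -108], [-8, 83, 127, 163, 119, -98], [-8, 71, 133, 163, 113, -97], [-8, 56, 136, 165, 102, -93], [-10, 71, 147, 158, 127, -104]]
-0.03 0.3 [[-
[... 540 characters left out ...]
], [8, 69, 131, 187, 111, -88], [8, 55, 134, 187, 99, -89], [10, 67, 144, 190, 121, -85]]
0.02 0.1 [[2, 91, 134, 172, 135, -96], [2, 82, 126, 174, 118, -93], [2, 70, 132, 174, 112, -92], [2, 55, 135, 174, 100, -91], [2, 69, 146, 173, 125, -94]]
0.02 0.3 [[-14, 90, 133, 139, 125, -117], [-11, 81, 125, 148, 113, -104], [-11, 69, 131, 149, 108, -100], [-11, 55, 134, 150, 97, -94], [-14, 68, 144, 143, 117, -109]]
-0.6 [array([-21.,  58., 133., 191., 101., -88.]), array([ -8.,  58., 134., 205., 102., -85.])]
-0.4 [array([-34.,  59., 135., 166., 103., -93.]), array([-22.,  62., 139., 179., 111., -90.])]
-0.2 [array([-46.,  57., 132., 143.,  98., -96.]), array([-36.,  62., 139., 152., 108., -99.])]
```

```bash
cat > scan.py <<'E'
from h import *
from rig import arm
p=np.load("p.npy")
r0,z0,a=.0046,.255,.594
for th in(20,30,40):
 for y,yaw in((-.06,.3),(-.06,0),(.05,-.3),(.05,-.15),(.05,0.),(-.12,.3)):
  o=[]
  for b in([-.10,y,.05],[.010,y,.05],[.010,y,.15],[.010,y,.225],[-.05,y,.20]):
    q=arm.solve_ik(bw(p,b)[0],hor(p[2]+yaw,1,-np.radians(th)))
    if q is None: o.append(None); continue
    A=np.radians(q); r=r0+a*np.sin(A[1]); o.append((np.round(q).astype(int).tolist(),"elb",[round(float(v),2) for v in (r*np.cos(A[0]),r*np.sin(A[0]),z0+a*np.cos(A[1]))]))
  print(th,y,yaw); [print("   ",k) for k in o]
E
python3 scan.py
```

```text
20 -0.06 0.3
    ([-33, 80, 145, 131, 100, -125], 'elb', [0.5, -0.32, 0.36])
    ([-22, 64, 128, 141, 79, -98], 'elb', [0.5, -0.2, 0.52])
    ([-22, 47, 130, 138, 68, -88], 'elb', [0.41, -0.17, 0.66])
    ([-22, 35, 128, 133, 58, -77], 'elb', [0.32, -0.13, 0.74])
    ([-27, 41, 138, 134, 69, -89], 'elb', [0.35, -0.18, 0.7])
20 -0.06 0
    ([-10, 91, 151, 165, 130, -104], 'elb', [0.59, -0.11, 0.25])
    ([-6, 66, 132, 172, 88, -92], 'elb', [0.54, -0.06, 0.5])
    ([-6, 49, 134, 172, 72, -90], 'elb', [0.45, -0.05, 0.65])
    ([-6, 35, 132, 171, 57, -88], 'elb', [0.34, -0.04, 0.74])
    ([-8, 43, 142, 170, 76, -91], 'elb', [0.41, -0.06, 0.69])
20 0.05 -0.3
    ([36, 66, 132, 228, 82, -75], 'elb', [0.44, 0.32, 0.49])
    ([27, 60, 120, 222, 70, -90], 'elb', [0.46, 0.24, 0.55])
    ([27, 46, 121, 226, 61, -100], 'elb', [0.38, 0.2, 0.67])
    ([27, 35, 120, 232, 53, -111], 'elb', [0.31, 0.16, 0.74])
    ([31, 39, 128, 231, 61, -101], 'elb', [0.32, 0.2, 0.72])
20 0.05 -0.15
    ([29, 72, 139, 213, 96, -73], 'elb', [0.5, 0.27, 0.44])
    ([21, 62, 125, 207, 76, -87], 'elb', [0.49, 0.19, 0.54
[... 3784 characters left out ...]
 ([19, 23, 122, 242, 23, -132], 'elb', [0.22, 0.08, 0.8])
40 0.05 0.0
    ([15, 49, 137, 192, 56, -88], 'elb', [0.44, 0.12, 0.64])
    ([11, 45, 122, 192, 37, -94], 'elb', [0.42, 0.08, 0.67])
    ([11, 31, 119, 201, 21, -104], 'elb', [0.3, 0.06, 0.76])
    ([11, 21, 115, 230, 10, -134], 'elb', [0.22, 0.04, 0.81])
    ([13, 22, 124, 210, 17, -112], 'elb', [0.22, 0.05, 0.81])
40 -0.12 0.3
    ([-33, 48, 135, 130, 52, -94], 'elb', [0.38, -0.24, 0.65])
    ([-24, 45, 120, 125, 40, -74], 'elb', [0.39, -0.17, 0.67])
    ([-24, 31, 117, 106, 33, -49], 'elb', [0.29, -0.13, 0.76])
    ([-24, 22, 114, 85, 32, -25], 'elb', [0.21, -0.09, 0.81])
    ([-28, 22, 123, 96, 34, -42], 'elb', [0.2, -0.11, 0.8])
```

```bash
cat >> h.py <<'E'
from scipy.spatial.transform import Rotation as Ro
def fk(q,L=.353):
    A=np.radians(q); t,u=A[1],A[1]+A[2]
    r=.0046+.594*np.sin(t)+.3838*np.sin(u)+.1164*np.cos(u); z=.8135-.9084+L+.594*np.cos(t)+.3838*np.cos(u)-.1164*np.sin(u)
    w=np.array([r*np.cos(A[0]),r*np.sin(A[0]),z]); R=Ro.from_euler("ZYZYZ",[A[0],u,A[3],A[4],A[5]]).as_matrix()
    return w,w+L*R[:,2],R
E
python3 - <<'E'
from h import *
from rig import arm
p=np.load("p.npy")
q0=arm.current_joint_positions(); print(fk(q0),arm.current_ee_pos())
R=hor(p[2],1,-np.radians(25))
for b in([.0,-.03,.05],[.01,-.03,.22]):
  q=arm.solve_ik(bw(p,b)[0],R); print(fk(q,.35)[1],fk(q,.353)[1],bw(p,b)[0]); 
for x in(-.16,-.12,-.08,-.05):
  print(x,[None if (q:=arm.solve_ik(bw(p,[x,-.03,z])[0],R)) is None else np.round(q).astype(int).tolist() for z in(.045,.1,.15,.2,.3)])
E
```

```text
Traceback (most recent call last):
  File "h.py", line 21, in fk
    w=np.array([r*np.cos(A[0]),r*np.sin(A[0]),z]); R=Ro.from_euler("ZYZYZ",[A[0],u,A[3],A[4],A[5]]).as_matrix()
                                                     ~~~~~~~~~~~~~^^^^^^^^^^^^^^^^^^^^^^^^^^^^^^^^^
  File "scipy/spatial/transform/_rotation.pyx", line 1413, in scipy.spatial.transform._rotation.Rotation.from_euler
ValueError: Expected axis specification to be a non-empty string of upto 3 characters, got ZYZYZ
```

```bash
sed -i 's/Ro.from_euler("ZYZYZ",\[A\[0\],u,A\[3\],A\[4\],A\[5\]\]).as_matrix()/(Ro.from_euler("ZY",[A[0],u])*Ro.from_euler("ZYZ",A[3:])).as_matrix()/' h.py
python3 - <<'E'
from h import *
from rig import arm
p=np.load("p.npy")
q0=arm.current_joint_positions(); print(fk(q0),arm.current_ee_pos())
R=hor(p[2],1,-np.radians(25))
for b in([.0,-.03,.05],[.01,-.03,.22]):
  q=arm.solve_ik(bw(p,b)[0],R); print(fk(q,.35)[1],fk(q,.353)[1],bw(p,b)[0]); 
for x in(-.16,-.12,-.08,-.05):
  print(x,[None if (q:=arm.solve_ik(bw(p,[x,-.03,z])[0],R)) is None else np.round(q).astype(int).tolist() for z in(.045,.1,.15,.2,.3)])
E
```

```text
(array([0.24482621, 0.57536316, 0.56678787]), array([0.24470722, 0.57506933, 0.21378801]), array([[-3.02012981e-01, -9.53303753e-01, -3.37101734e-04],
       [-9.53303392e-01,  3.02013161e-01, -8.32383117e-04],
       [ 8.95323109e-04,  6.99697201e-05, -9.99999597e-01]])) [0.18865482 0.59555966 0.21348564]
[0.64037296 0.00613354 0.04850835] [0.64309046 0.00622126 0.0502405 ] [0.63979033 0.06585414 0.05      ]
[0.65106387 0.00645335 0.21830728] [0.65378137 0.00654108 0.22003943] [0.64978513 0.06617678 0.22      ]
-0.16 [None, None, None, None, [-3, 9, 145, 173, 39, -86]]
-0.12 [None, None, None, [-2, 43, 151, 176, 79, -91], [-2, 11, 140, 174, 36, -87]]
-0.08 [[-2, 75, 145, 177, 105, -92], [-2, 64, 147, 177, 95, -92], [-2, 51, 146, 177, 82, -91], [-2, 37, 143, 177, 66, -90], [-2, 13, 135, 174, 33, -87]]
-0.05 [[-1, 68, 140, 177, 93, -91], [-1, 58, 141, 177, 84, -91], [-1, 47, 141, 177, 72, -90], [-1, 35, 138, 177, 59, -90], [-1, 15, 131, 175, 31, -87]]
```

Run:
```python
from h import *
from rig import arm
p=np.load("p.npy")
R=hor(p[2],1,-np.radians(25))
q0=arm.current_joint_positions()
def path(a,b):
  for s in np.linspace(0,1,7):
    w,t,_=fk(np.array(a)+s*(np.array(b)-a)); print(np.round(w,2),np.round(t,2))
A=[35,5,100,0,75,-40]; M=[10,5,120,90,60,-65]
B=arm.solve_ik(bw(p,[-.09,-.03,.28])[0],R); print(np.round(B,1))
path(q0,A);print();path(A,M);print();path(M,B)
```

```text
[ -1.7  17.  138.2 175.   40.2 -87.7]
[0.24 0.58 0.57] [0.24 0.58 0.21]
[0.28 0.52 0.59] [0.28 0.52 0.23]
[0.31 0.46 0.6 ] [0.31 0.46 0.25]
[0.32 0.4  0.61] [0.32 0.4  0.26]
[0.33 0.34 0.62] [0.33 0.34 0.27]
[0.33 0.28 0.63] [0.33 0.28 0.28]
[0.33 0.23 0.64] [0.33 0.23 0.29]

[0.33 0.23 0.64] [0.33 0.23 0.29]
[0.33 0.2  0.62] [0.28 0.27 0.28]
[0.33 0.17 0.6 ] [0.26 0.32 0.29]
[0.33 0.14 0.58] [0.26 0.36 0.32]
[0.32 0.11 0.57] [0.29 0.39 0.35]
[0.31 0.08 0.55] [0.33 0.4  0.39]
[0.3  0.05 0.53] [0.39 0.38 0.43]

[0.3  0.05 0.53] [0.39 0.38 0.43]
[0.29 0.04 0.51] [0.45 0.35 0.44]
[0.28 0.03 0.49] [0.5  0.3  0.44]
[0.27 0.02 0.47] [0.54 0.24 0.42]
[0.26 0.01 0.46] [0.57 0.16 0.38]
[0.25 0.   0.44] [0.57 0.08 0.33]
[ 0.23 -0.01  0.43] [0.55 0.   0.28]
```

Run:
```python
from h import *
from rig import arm
p=np.load("p.npy")
R=hor(p[2],1,-np.radians(25))
B=arm.solve_ik(bw(p,[-.09,-.03,.28])[0],R)
arm.move_joints([35,5,100,0,75,-40]); arm.grip(0); arm.move_joints([10,5,120,90,60,-65]); arm.move_joints(B)
print(arm.current_t(),arm.current_width(),arm.current_force(),arm.current_ee_pos(),bw(p,[-.09,-.03,.28]))
np.savez("wc.npz",**arm.get_calibration("wrist"))
for n in("wrist","side"): cv2.imwrite(f"pics/{n}1.png",arm.snapshot(n)[:,:,::-1])
```

```text
5.825 0.00031808034070795137 [ 0.64837616 -0.43562977  0.27710366] [0.55023735 0.06345353 0.28053172] [[0.54983719 0.06295044 0.28      ]]
```

View pics/wrist1.png

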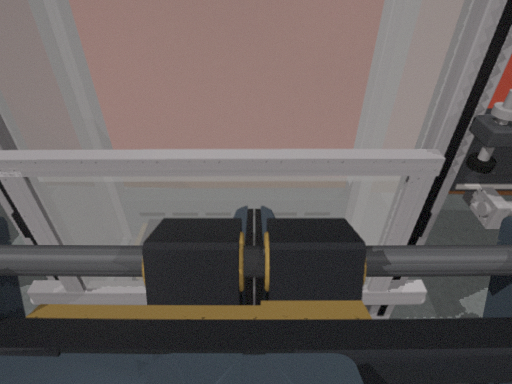

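View pics/side1.png

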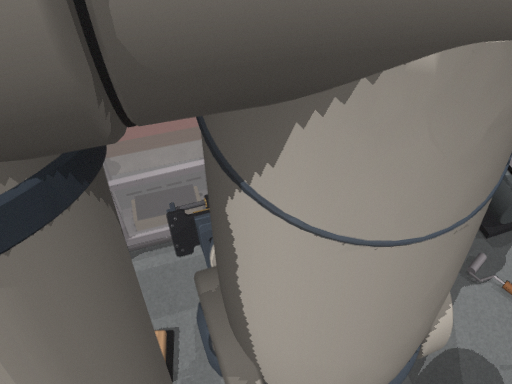

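Run:
```python
from h import *
p=np.load("p.npy"); w=dict(np.load("wc.npz"))
def rows(p,x,y,z): return np.round(proj(w,bw(p,[[x,y,z]]))[0],1)
for e in(.075,.08,.085,.09):
  print(e,"bottom ctr",[rows(p,x,y,e+dz) for x,dz in((-.0057,.0023),(-.008,.008),(-.008,.03)) for y in(.217,-.217)])
for z in(.225,.232,.24): print("mark",z,rows(p,.018,-.205,z), "ball/guide",rows(p,0,-.225,z-.012))
im=cv2.imread("pics/wrist1.png")
cv2.imwrite("pics/w1a.png",cv2.resize(im[265:325,0:130],None,fx=6,fy=6,interpolation=2)); cv2.imwrite("pics/w1b.png",cv2.resize(im[265:325,350:480],None,fx=6,fy=6,interpolation=2)); cv2.imwrite("pics/w1c.png",cv2.resize(im[90:240,400:512],None,fx=4,fy=4,interpolation=2))
```

```text
0.075 bottom ctr [array([ 40.5, 305.3]), array([418.8, 306.3]), array([ 37.5, 304.3]), array([421.2, 305.2]), array([ 29.2, 292.9]), array([427.7, 293.8])]
0.08 bottom ctr [array([ 38.7, 302.8]), array([420.2, 303.8]), array([ 35.6, 301.8]), array([422.6, 302.7]), array([ 27.2, 290.2]), array([429.2, 291.1])]
0.085 bottom ctr [array([ 36.9, 300.3]), array([421.6, 301.3]), array([ 33.8, 299.2]), array([424.1, 300.1]), array([ 25.2, 287.4]), array([430.8, 288.3])]
0.09 bottom ctr [array([ 35.1, 297.8]), array([423.1, 298.7]), array([ 31.9, 296.6]), array([425.6, 297.5]), array([ 23.2, 284.6]), array([432.4, 285.5])]
mark 0.225 [446.5 192.6] ball/guide [472.4 215.6]
mark 0.232 [449.3 186.6] ball/guide [475.7 209.8]
mark 0.24 [452.6 179.5] ball/guide [479.5 202.9]
```

View pics/w1a.png

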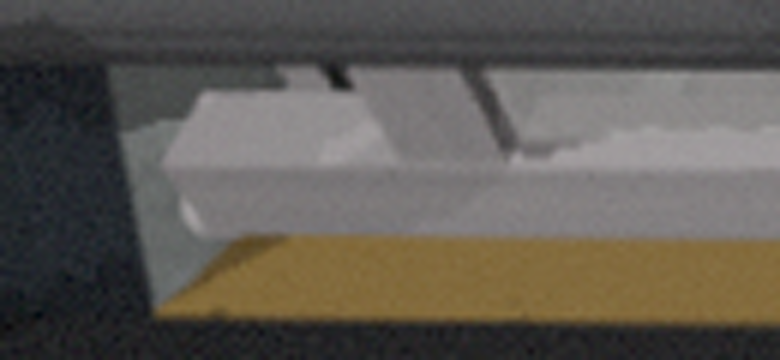

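View pics/w1b.png

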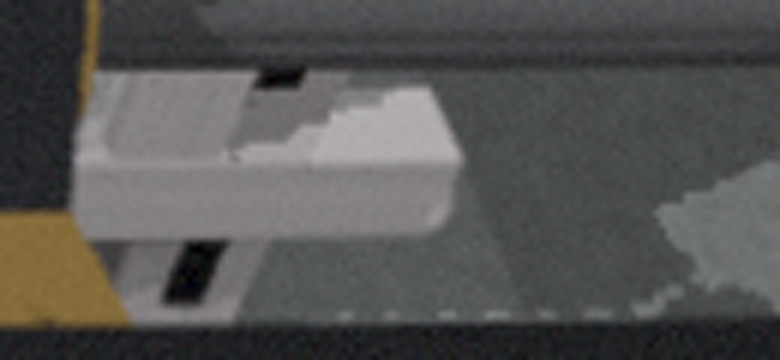

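View pics/w1c.png

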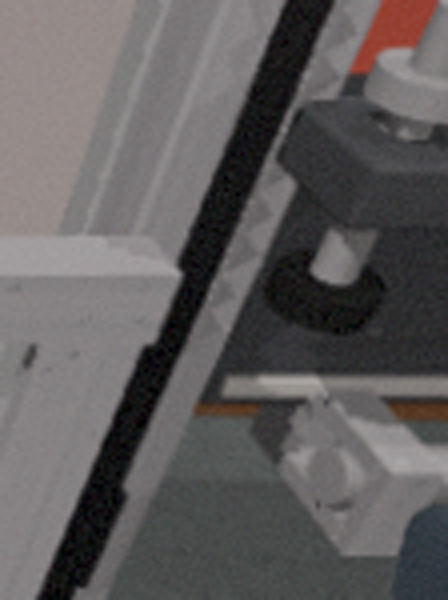

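Run:
```python
from h import *
from rig import arm
p=np.load("p.npy")
R4=hor(p[2],1,-np.radians(40)); R3=hor(p[2],1,-np.radians(30))
r0,z0,a=.0046,.255,.594
for x,th,z in((-.07,40,.2),(-.07,40,.044),(-.04,36,.044),(.008,30,.044)):
    q=arm.solve_ik(bw(p,[x,-.03,z])[0],hor(p[2],1,-np.radians(th))); A=np.radians(q); print(np.round(q),r0+a*np.sin(A[1]),z0+a*np.cos(A[1]))
arm.move_l(bw(p,[-.075,-.03,.2])[0],R4,feed=.12)
arm.move_l(bw(p,[-.075,-.03,.044])[0],R4,feed=.12)
print(arm.current_force())
arm.move_l(bw(p,[.008,-.03,.044])[0],R3,feed=.06)
arm.sleep(.2)
print(arm.current_t(),arm.current_force(),arm.current_ee_pos(),bw(p,[.008,-.03,.044]))
for n in("top","wrist"): cv2.imwrite(f"pics/{n}2.png",arm.snapshot(n)[:,:,::-1])
```

```text
[ -1.  20. 129. 174.  19. -86.] 0.20772922221105247 0.8131886052974683
[ -1.  50. 136. 177.  56. -90.] 0.45951699967198817 0.6369509437210965
[ -1.  52. 134. 178.  60. -90.] 0.47536821418553876 0.6172337484450595
[ -1.  56. 129. 178.  65. -90.] 0.49526363272198826 0.5897912775507477
[-0.15963824  1.00250494  0.5204468 ]
9.9333 [0.27284421 0.24124061 0.58410494] [0.64771179 0.06611662 0.0440848 ] [[0.64778617 0.06611225 0.044     ]]
```

View pics/wrist2.png

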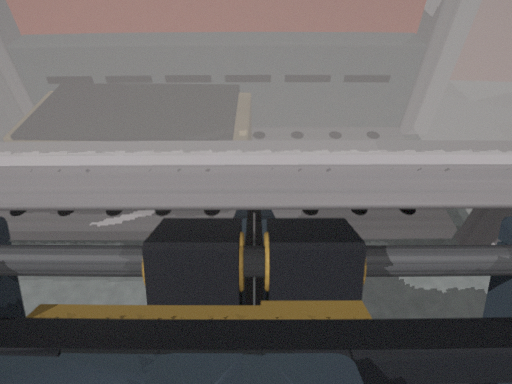

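View pics/top2.png

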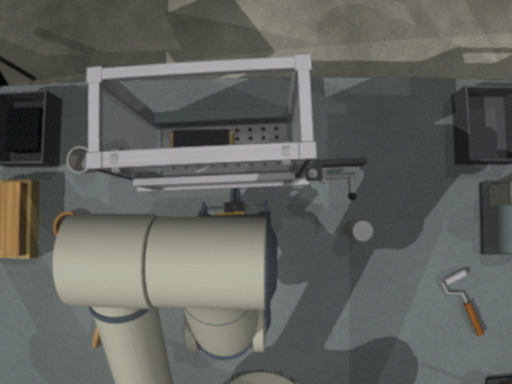

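```bash
cat > push.py <<'E'
from h import *
from rig import arm
p=np.load("p.npy")
x,y,_=arm.current_ee_pos(); z=.044
def F(n=6):
    f=[]
    for _ in range(n): f.append(arm.current_force()); arm.sleep(.01)
    return np.mean(f,0)
f0=F(10); print("base",f0)
zc=None
while z<.075:
    z+=.0015; arm.move_l(bw(p,[.008,-.03,z])[0],feed=.03); f=F()
    print(round(z,4),np.round(f-f0,1))
    if f[2]-f0[2]<-1.5: zc=z; break
assert zc
np.savez("st.npz",zc=zc,f0=f0,z=z)
for k in range(3):
    z+=.004; arm.move_l(bw(p,[.008,-.03,z])[0],feed=.03); print(round(z,4),np.round(F()-f0,1),np.round(arm.current_ee_pos()[2],4))
np.savez("st.npz",zc=zc,f0=f0,z=z); print(arm.current_t())
E
python3 push.py
```

```text
base [-0.00431242  0.12689842  0.2695052 ]
0.0455 [-0.  -0.1 -0.6]
0.047 [ 0.3 -0.1 -0.3]
0.0485 [ 0.5  0.  -0.5]
0.05 [ 0.1 -0.1 -0.4]
0.0515 [ 0.2 -0.2 -0.2]
0.053 [-0.5 -0.2 -3.8]
0.057 [-2.4 -0.3 -2.2] 0.0572
0.061 [-3.4 -0.4 -1.6] 0.0613
0.065 [-3.3 -0.2 -1.7] 0.0653
12.9167
```

Run:
```python
from h import *
from rig import arm
p=np.load("p.npy"); s=np.load("st.npz"); z=float(s["z"]); f0=s["f0"]
for dz,fd in((.0005,.01),(.0005,.01),(.0005,.01),(.001,.01),(.004,.03),(.01,.05)):
    z+=dz; t0=arm.current_t(); arm.move_l(bw(p,[.008,-.03,z])[0],feed=fd); t1=arm.current_t()
    o=[]
    for k in range(5): o.append(np.round(arm.current_force()-f0,1)[[0,2]].tolist()); arm.sleep(.02)
    print(round(z,4),round(t1-t0,3),round(arm.current_t()-t1,3),o,np.round(arm.current_ee_pos()[[0,2]],4))
np.savez("st.npz",zc=s["zc"],f0=f0,z=z); print(arm.current_t())
```

```text
0.0655 0.25 0.083 [[-3.4, -3.4], [-2.2, -2.8], [-2.5, -2.6], [-2.8, -3.5], [-2.4, -2.5]] [0.6478 0.0655]
0.066 0.25 0.083 [[-1.7, -4.6], [-2.1, -4.3], [-1.6, -5.2], [-1.7, -4.6], [-2.0, -4.6]] [0.6478 0.0659]
0.0665 0.25 0.083 [[-2.2, -5.0], [-2.2, -4.6], [-2.3, -3.9], [-1.6, -4.5], [-2.2, -4.2]] [0.6478 0.0665]
0.0675 0.25 0.083 [[-2.0, -4.0], [-3.5, -3.9], [-2.1, -4.0], [-2.6, -3.8], [-1.6, -4.7]] [0.6478 0.0676]
0.0715 0.283 0.083 [[-2.4, -2.8], [-3.1, -2.1], [-3.5, -1.7], [-2.5, -2.1], [-2.6, -1.1]] [0.6479 0.0719]
0.0815 0.35 0.083 [[-1.0, -1.2], [-0.6, 0.6], [-0.9, -1.0], [0.2, -1.5], [0.1, -0.7]] [0.6482 0.0822]
15.05
```

```bash
cat > lift.py <<'E'
from h import *
from rig import arm
p=np.load("p.npy"); s=np.load("st.npz"); z=float(s["z"]); f0=s["f0"]; zc=float(s["zc"])
def go(dz,fd):
    global z
    z+=dz; arm.move_l(bw(p,[.008,-.03,z])[0],feed=fd)
    f=[]
    for k in range(6): f.append(arm.current_force()-f0); arm.sleep(.008)
    np.savez("st.npz",zc=zc,f0=f0,z=z); return np.mean(f,0)
print(np.round(go(.04,.06),1),arm.current_ee_pos()); print(np.round(go(.192-z,.06),1),arm.current_ee_pos(),arm.current_t())
base=[]
while z<.228:
    f=go(.001 if len(base)<6 or rise<1.3 else .0004,.01); pu=-f[2]
    if len(base)<6: base.append(pu); rise=0
    else:
        b=np.median(base[2:]); rise=pu-b
        if rise<1.0: base.append(pu)
    print(round(z,4),np.round(f,1),round(rise,1))
    if rise>7.2 or pu>20 or np.linalg.norm(f)>22: break
t=arm.current_t(); o=[]
while arm.current_t()-t<.6: o.append(arm.current_force()-f0); arm.sleep(.03)
print("hold",np.round(o,1)[:,[0,2]].tolist(),"base",b,arm.current_ee_pos(),arm.current_t())
E
python3 lift.py
```

```text
[ 0.2 -0.4 -0.2] [0.64826629 0.06612135 0.12176549]
[-2.5  0.1 -1.6] [0.64800233 0.06614187 0.19199189] 17.2917
0.193 [ 0.5 -0.  -5.1] 0
0.194 [ 0.5  0.1 -5.3] 0
0.195 [-0.2 -0.1 -4.5] 0
0.196 [-0.5  0.3 -4.2] 0
0.197 [-0.3  0.2 -4.3] 0
0.198 [-0.7 -0.  -4. ] 0
0.199 [-1.   0.1 -4.5] 0.2
0.2 [-0.3 -0.1 -4.3] -0.0
0.201 [-0.9  0.1 -4.2] -0.1
0.202 [-0.9 -0.1 -4.7] 0.4
0.203 [-0.7 -0.2 -4.6] 0.3
0.204 [-0.8 -0.2 -4.6] 0.3
0.205 [-0.9 -0.1 -4.6] 0.2
0.206 [-0.8 -0.1 -4.1] -0.4
0.207 [-1.  -0.1 -4.7] 0.3
0.208 [-0.7 -0.1 -4.2] -0.3
0.209 [-0.9 -0.  -4.6] 0.2
0.21 [ 0.6 -0.  -8.2] 3.7
0.2104 [  1.4  -0.1 -12.5] 8.0
hold [[1.3, -13.1], [1.1, -14.4], [1.7, -14.1], [1.3, -13.7], [0.6, -14.1], [1.0, -14.6], [1.7, -13.9], [0.1, -15.3], [1.4, -15.7], [1.1, -15.7], [1.3, -14.9], [0.5, -16.2], [0.9, -15.7], [1.0, -15.9], [1.1, -17.1], [0.7, -16.0], [-0.1, -16.7], [1.1, -17.1], [0.4, -17.6]] base 4.490415474470823 [0.64754359 0.06609768 0.21007597] 23.625
```

Run:
```python
from h import *
from rig import arm
p=np.load("p.npy"); s=np.load("st.npz"); z=float(s["z"]); f0=s["f0"]
for dz in(.0006,.001,.012):
    z-=dz; arm.move_l(bw(p,[.008,-.03,z])[0],feed=.03); print(round(z,4),np.round(arm.current_force()-f0,1))
R3=hor(p[2],1,-np.radians(30))
print([arm.solve_ik(bw(p,[x,-.03,z])[0],R3) is not None for x in(-.05,-.08,-.1)])
arm.move_l(bw(p,[-.09,-.03,z])[0],feed=.1); print(arm.current_force()-f0)
np.savez("wc2.npz",**arm.get_calibration("wrist"))
for n in("wrist","top"): cv2.imwrite(f"pics/{n}3.png",arm.snapshot(n)[:,:,::-1])
print(arm.current_t())
```

```text
0.2098 [ -4.1  -0.8 -12.1]
0.2088 [-6.7 -0.7 -5.8]
0.1968 [0.2 0.9 0.8]
[True, True, True]
[ 1.02029174  0.18151408 -0.48837885]
25.9083
```

View pics/wrist3.png

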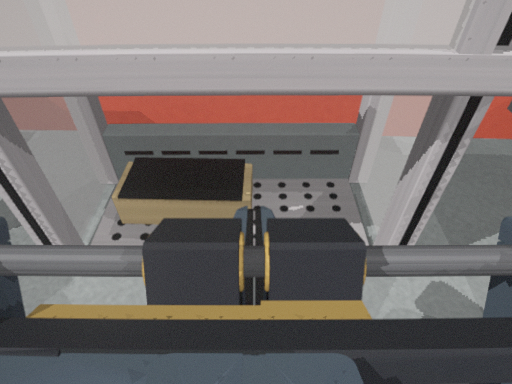

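View pics/top3.png

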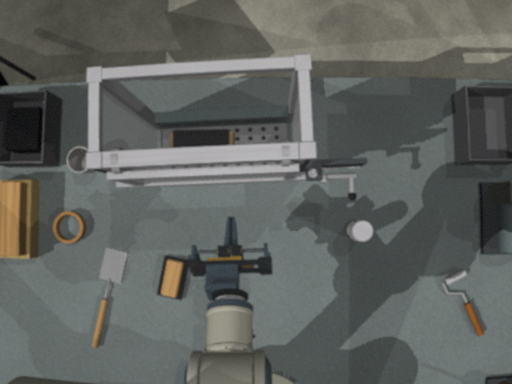

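Run:
```python
from h import *
from rig import arm
p=np.load("p.npy")
r0,z0,a=.0046,.255,.594
for th in (20,30):
 for yaw in(0,-.2,-.4):
  R=hor(p[2]+yaw,1,-np.radians(th)); print(th,yaw)
  for b in([-.1,-.03,.23],[-.1,-.2,.23],[-.1,-.355,.23],[-.036,-.35,.214],[-.036,-.28,.214]):
    q=arm.solve_ik(bw(p,b)[0],R); 
    if q is None: print(b,None); continue
    A=np.radians(q); r=r0+a*np.sin(A[1]); print(b,np.round(q),np.round([r*np.cos(A[0]),r*np.sin(A[0]),z0+a*np.cos(A[1])],2))
```

```text
20 0
[-0.1, -0.03, 0.23] [ -2.  41. 149. 176.  80. -91.] [ 0.39 -0.01  0.7 ]
[-0.1, -0.2, 0.23] [-43.  37. 144. 135.  70. -90.] [ 0.26 -0.25  0.73]
[-0.1, -0.355, 0.23] [-61.  34. 127. 109.  62. -71.] [ 0.16 -0.29  0.75]
[-0.036, -0.35, 0.214] [-52.  37. 122. 117.  59. -70.] [ 0.22 -0.28  0.73]
[-0.036, -0.28, 0.214] [-45.  37. 129. 128.  61. -78.] [ 0.25 -0.25  0.73]
20 -0.2
[-0.1, -0.03, 0.23] [ 15.  37. 144. 204.  71. -90.] [0.35 0.09 0.73]
[-0.1, -0.2, 0.23] [-29.  39. 147. 161.  76. -92.] [ 0.33 -0.18  0.72]
[-0.1, -0.355, 0.23] [-54.  34. 134. 132.  62. -80.] [ 0.2  -0.27  0.75]
[-0.036, -0.35, 0.214] [-45.  36. 128. 140.  58. -79.] [ 0.25 -0.25  0.73]
[-0.036, -0.28, 0.214] [-35.  37. 133. 152.  61. -85.] [ 0.29 -0.21  0.73]
20 -0.4
[-0.1, -0.03, 0.23] [ 27.  34. 136. 231.  63. -98.] [0.3  0.15 0.75]
[-0.1, -0.2, 0.23] [-12.  38. 145. 189.  73. -90.] [ 0.36 -0.07  0.73]
[-0.1, -0.355, 0.23] [-43.  35. 138. 157.  63. -87.] [ 0.25 -0.23  0.74]
[-0.036, -0.35, 0.214] [-34.  37. 130. 165.  57. -86.] [ 0.3  -0.2   0.73]
[-0.036, -0.28, 0.214] [-23.  37. 134. 177.  61. -90.] [ 0.33 
[... 437 characters left out ...]
  41. -102.] [0.23 0.05 0.8 ]
[-0.1, -0.2, 0.23] [-27.  22. 138. 158.  42. -82.] [ 0.21 -0.1   0.8 ]
[-0.1, -0.355, 0.23] [-51.  24. 128. 121.  42. -62.] [ 0.16 -0.19  0.8 ]
[-0.036, -0.35, 0.214] [-42.  28. 122. 130.  37. -64.] [ 0.21 -0.19  0.78]
[-0.036, -0.28, 0.214] [-33.  27. 127. 145.  37. -73.] [ 0.23 -0.15  0.78]
30 -0.4
[-0.1, -0.03, 0.23] [  23.   24.  130.  240.   44. -116.] [0.22 0.09 0.8 ]
[-0.1, -0.2, 0.23] [-13.  23. 137. 191.  40. -95.] [ 0.23 -0.05  0.8 ]
[-0.1, -0.355, 0.23] [-41.  24. 131. 150.  36. -75.] [ 0.18 -0.16  0.8 ]
[-0.036, -0.35, 0.214] [-33.  28. 124. 160.  33. -79.] [ 0.23 -0.15  0.78]
[-0.036, -0.28, 0.214] [-23.  27. 128. 177.  35. -88.] [ 0.25 -0.11  0.78]
```

Run:
```python
from h import *
from rig import arm
p=np.load("p.npy"); R=hor(p[2],1,-np.radians(30))
arm.move_l(bw(p,[-.1,-.03,.24])[0],R,feed=.15)
arm.move_l(bw(p,[-.1,-.355,.24])[0],R,feed=.15)
np.savez("wc3.npz",**arm.get_calibration("wrist"))
for n in("wrist","side"): cv2.imwrite(f"pics/{n}4.png",arm.snapshot(n)[:,:,::-1])
w=arm.get_calibration("wrist")
print(proj(w,bw(p,[[-.046,-.306,.22],[0,-.225,.22],[0,-.217,.2345]])),arm.current_t(),arm.current_force())
im=cv2.imread("pics/wrist4.png"); cv2.imwrite("pics/w4.png",cv2.resize(im,None,fx=1.5,fy=1.5,interpolation=2))
```

```text
[[186.947437   194.2124641 ]
 [ 96.1892845  154.87166189]
 [ 80.17461985 140.1935855 ]] 28.7667 [-0.23707172 -0.5601331  -0.51711217]
```

View pics/w4.png

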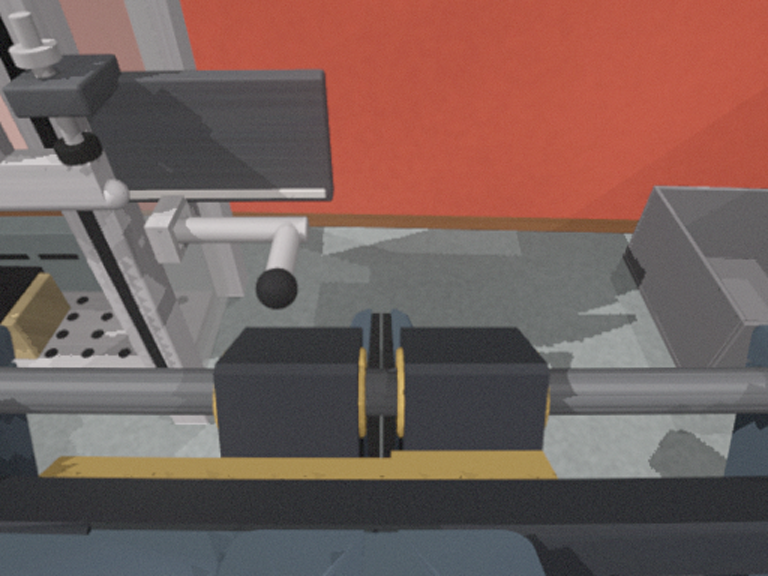

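View pics/side4.png

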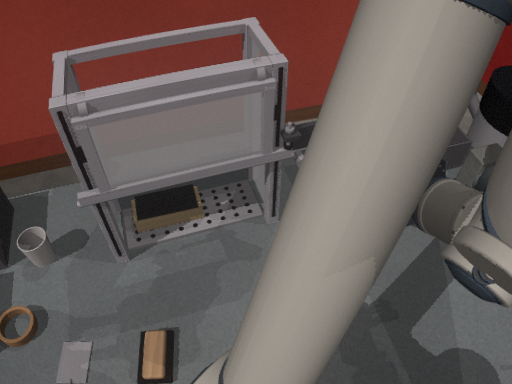

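Run:
```python
from h import *
from rig import arm
p=np.load("p.npy")
arm.move_l(bw(p,[-.09,-.352,.216])[0],feed=.1)
arm.move_l(bw(p,[-.035,-.350,.216])[0],feed=.08)
f0=arm.current_force(); print(f0)
y=-.350
while y<-.27:
    d=.004 if y<-.295 else .0015
    y+=d; arm.move_l(bw(p,[-.035,y,.216])[0],feed=.03)
    f=np.mean([(arm.current_force(),arm.sleep(.008))[0] for _ in range(4)],0)-f0
    print(round(y,4),np.round(f,1),end=" ")
    if np.linalg.norm(f)>9: break
print(arm.current_ee_pos(),arm.current_t())
np.savez("yb.npz",y=y)
np.savez("wc4.npz",**arm.get_calibration("wrist"))
cv2.imwrite("pics/wrist5.png",cv2.resize(arm.snapshot("wrist")[:,:,::-1],None,fx=1.5,fy=1.5))
```

```text
[-0.42059565  0.486877    0.43881264]
-0.346 [ 0.3 -0.5 -0.5] -0.342 [ 0.8 -0.9 -0.3] -0.338 [ 0.4 -0.9 -0.2] -0.334 [ 0.5  0.2 -0.6] -0.33 [ 0.1 -0.7 -0.4] -0.326 [ 0.5 -0.6 -0.6] -0.322 [ 0.7 -1.6 -0.3] -0.318 [ 1.3 -1.7 -0.2] -0.314 [ 1.4 -1.4  0. ] -0.31 [ 0.3 -1.3 -0.1] -0.306 [ 0.9 -1.5 -0.3] -0.302 [ 0.5 -1.7 -0.1] -0.298 [ 0.2 -1.3 -0.4] -0.294 [ 0.2 -1.7 -0.3] -0.2925 [-0.3 -2.  -0.1] -0.291 [-0.2 -2.5  0.2] -0.2895 [-0.3 -2.8  0.1] -0.288 [-0.5 -3.   0.2] -0.2865 [-0.2 -2.6  0.1] -0.285 [-0.8 -3.1 -0.4] -0.2835 [-0.6 -2.8 -0.1] -0.282 [-0.9 -2.4 -0.4] -0.2805 [-1.1 -2.8  0.2] -0.279 [-1.5 -5.1 -0.4] -0.2775 [ -4.  -13.3  -0.6] [ 0.61288304 -0.18400435  0.21603036] 37.5667
```

View pics/wrist5.png

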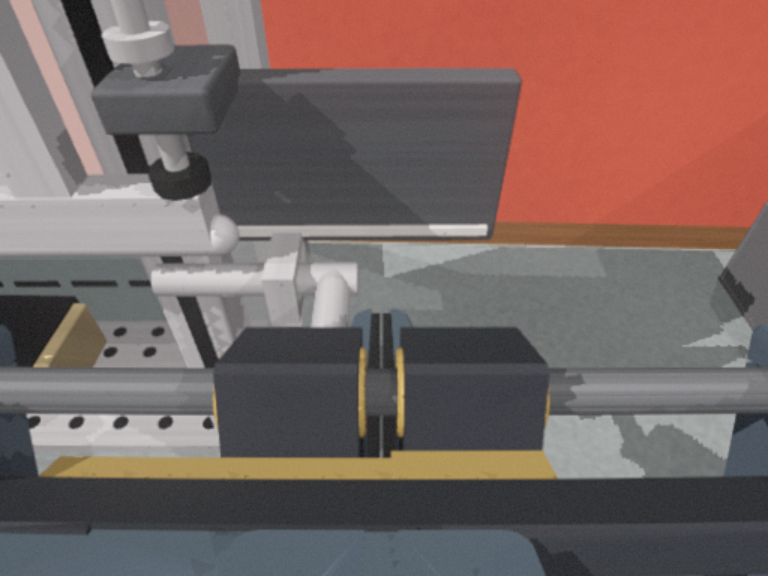

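The bolt's tip is at (155,280), well under the rail's end at (235,235). The push jumped to 13 N after about 45 mm, so it is at the end of its travel. Now I'll back off, move clear and check.

Run:
```python
from h import *
from rig import arm
p=np.load("p.npy")
arm.move_l(bw(p,[-.035,-.282,.216])[0],feed=.03)
arm.move_l(bw(p,[-.035,-.31,.216])[0],feed=.08)
arm.move_l(bw(p,[-.10,-.31,.235])[0],feed=.1)
print(arm.current_force())
cv2.imwrite("pics/wrist6.png",cv2.resize(arm.snapshot("wrist")[:,:,::-1],None,fx=1.5,fy=1.5))
w=arm.get_calibration("wrist")
for b in(.038,.040,.045): print(b,1.5*proj(w,bw(p,[[-.046,-.306+b,.22],[0,-.224+b,.22]])))
for n in("top","side"): cv2.imwrite(f"pics/{n}6.png",arm.snapshot(n)[:,:,::-1])
print(arm.current_t())
```

```text
[-0.2008935  -0.16274791 -0.31653553]
0.038 [[292.6285161  284.08611097]
 [150.99803215 225.16700788]]
0.04 [[288.34098468 284.08764236]
 [147.31274487 225.18130104]]
0.045 [[277.62763788 284.09154858]
 [138.11003974 225.21797096]]
39.3917
```

View pics/wrist6.png

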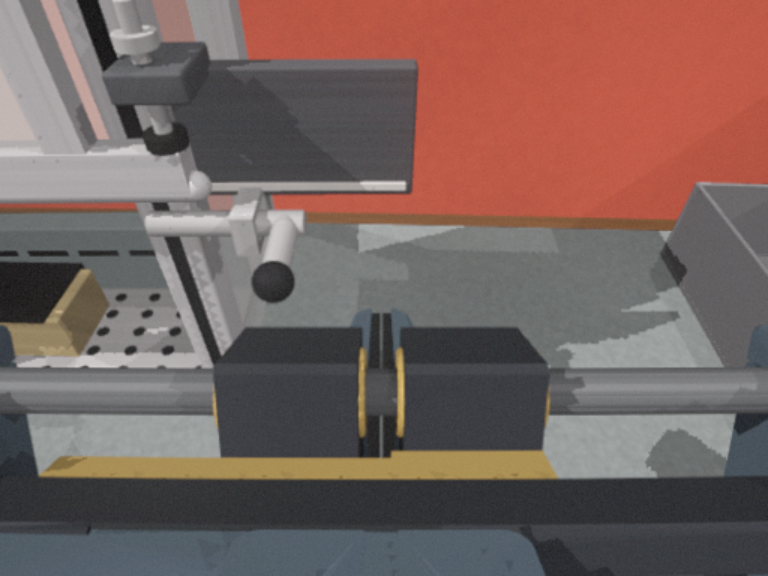

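View pics/top6.png

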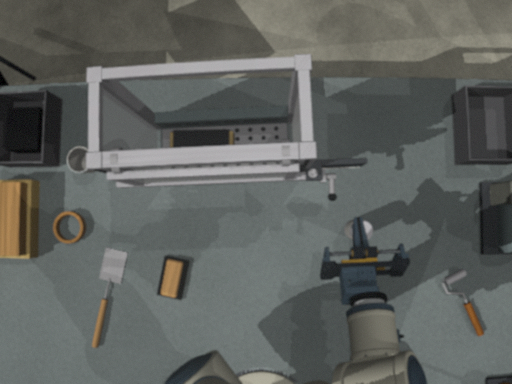

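The ball is at (273,281), which matches about 45 mm of bolt travel. The can (361,230) and the mould are where they started, and the rail end is above the mark, resting by the pad.

Run:
```python
from h import *
from rig import arm
p=np.load("p.npy")
arm.move_l(bw(p,[-.12,-.31,.29])[0],feed=.1); arm.sleep(.3)
print(arm.current_force(),arm.current_t()); arm.sign_off()
```

```text
[ 0.54564332 -0.44097368  0.03435633] 40.425
the job is handed in; nothing more can be done
```

The sash is up on its stop, the safety bolt is fully in under it, and the job was handed in at 40.4 s of the 72 s allowed.

- **Sash:** I pushed it up with the closed fingertips under its lower edge; sliding took about 4.5 N. The stop came in with the edge about 2.5 mm above the mark. That is worked out from the pictures and the lift height, so it is good to a few mm.
- **Lean on the stop:** I held it for about 0.6 s. The push did not stay at 8 N: it crept from about 8 N to about 13 N above the sliding force. That is about 1 N over the 12 N upper end of the aim but under the 15 N limit. About 0.5 s of it was between 8 and 12 N. The total push peaked at about 18 N, under the 25 N limit.
- **Release:** After I let go, the sash stayed up.
- **Bolt:** It slid in with about 3 N until the force jumped to about 14 N at the end of its travel. The last wrist picture puts it about 45 mm in, with the rod visible under the sash.
- **Last checks:** The can (361,230 in the top view) and the mould looked unmoved, and the rail was still by the pad, above the mark. The robot was clear of everything, with the wrist force at zero within noise. No check failed.

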